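# Find the stamped box and push it to the dispatch line

## Robot

A 7-joint arm with a two-finger parallel gripper is mounted at the origin on the work surface. World frame = base frame: x ahead of the robot, y to its left, z up, the work surface at z = 0. Lengths are in m, angles in rad, forces in N, time in s.
With the tool pointing down it reaches from about 0.4 to 0.925 m from the base axis. Payload 4.1 kg.
Tool frame: the origin (TCP) lies midway between the tips of the shut fingers; the grasp point (between the pads) lies 19 mm behind it; z points along the fingers, y is the line along which they close (so a half turn about z gives the same grasp; the last joint's range is limited). The gripper opens to 85 mm and grips with 20 to 120 N. Pads are 22 mm wide; open, the fingers measure 114 mm over their backs; the gripper's body (76 mm by 85 mm) begins 54 mm behind the grasp point. The pads swing forward as they close: fully open they stand 13 mm farther back than shut.
Start: joints at [-1.342, 0.398, 0.045, 1.537, -0.019, 1.207, -0.051], TCP at [0.209, 0.615, 0.231] pointing down, gripper open.
Joint ranges: [-2.82, 2.82], [-0.49, 2.23], [-1.37, 1.46], [0, 2.46], [-1.36, 4.5], [0.23, 2], [-2.94, 2.94]. Speed limits (rad/s): [2.57, 2.57, 3.14, 3.14, 3.14, 3.14, 3.14].

## Interface

Orientations are given as a unit quaternion [x, y, z, w].
In Python, from station import * gives the robot as it stands.
- The arm moves only by the shell command python3 -m creep 'ROWS' [FORCE]. ROWS is JSON, a list of rows, each a list of 7 numbers: the closure, from 0 (fully open) to 1 (shut), then the shift along the tool's x, y, z as a fraction of full scale, then the turn, a rotation vector about the tool's x, y, z as a fraction of full scale. A call has 1 to 20 rows; each row is the pose to reach, as a shift and turn from the pose commanded when the call began, along the tool's axes at that moment; what a row does not reach only later rows make up. Full scale, the value 1, is 100 mm for a shift and 1.5 rad for a turn. A row lasts 1/12 s, in which the tool goes at most 41.7 mm and 7.16 degrees, less where a joint would pass 70% of its speed; a pose out of reach is approached as far as the arm can. A call with a number of a shift or a turn outside -1 to 1 is refused whole. A call with a gripper value outside its range is refused whole. The fingers move at their own pace and stop on an object; FORCE is the grip in N (left out, the last holds). Time passes only in rows, so rows that repeat a pose let the fingers close. It gives the time, the measured TCP pose, the force, the opening and the grip force at its end, in the units of the state.
- get_obs(): the state, without advancing time (a new reading comes with each control period).
- grab_frame(name): name is "side" or "top" or "wrist"; returns a dict with "color" (480x640x3 uint8, red, green, blue), "intrinsics" (3x3 intrinsics, pixels), "R" (3x3) and "t" (3): a world point X has camera coordinates R X + t. Camera axes: x right, y down, z forward; pixel columns grow to the right and rows downward; lengths in m; the calibration is good to about 2 mm. A picture is of the moment at which its call begins. There is no depth.
- hand_in(): hands the job in; it is judged then, once.
The state is a dict: "t": time; "q": joint angles; "qvel": joint speeds; "joint_torque": joint torques, N m; "tool_pos": TCP position; "ee_rot": TCP orientation; "force": force on the tool from outside, world axes, zero at the start; "torque": the same for the moment, N m; "grip_width": opening from 0.0 (shut) to 1.0 (fully open); "grasp_force": force on a finger pad.
Only numpy, scipy, OpenCV 4.12 (cv2) and the standard library are available. Lean on these libraries where they do the work, as an engineer would, in place of code of your own. Each camera call takes 0.05 s, during which the arm holds its last target. There are 200 camera calls.

## Task

One of the two lidded blue boxes has a round inspection stamp on its underside. Using only the fingers, tip both boxes over towards the robot, so that each lies on its side with its underside facing the far side of the bench, and find the stamped one; then push that one, still lying, to the dispatch line, so that the lower edge of its underside lies on the black tape and square to it. Do not lift the boxes, leave the other box lying where you tipped it, and disturb nothing else.

Things in the scene. Friction and masses are not known exactly. Their poses are not given: they have to be found in the camera images.
- box_a: lidded blue box, one of two alike until tipped: 90 mm deep (x), 150 wide (y), 106 high; the 12 mm lid overhangs 3 mm. Origin: centre of the underside; x points away from the robot, z up to the lid. A blank paper card is on the side facing the robot. About 0.6 kg, heavy at the bottom: pulled near the lid it tips, lower down it slides
- box_b: the other box, same size, weight and axes as box_a; one stands left, one right. Tipped about the lower edge nearest the robot, a box goes over by itself past about 60 degrees and then lies on its card side, 90 mm high, lid towards the robot
- edge_a (a point): middle of the lower edge of box_a nearest the robot (at x -43 mm, z 0 of the box), about which it tips; with the box lying over it is the lower edge of its underside, on the bench
- edge_b (a point): middle of the lower edge of box_b nearest the robot (at x -43 mm, z 0 of the box), about which it tips; with the box lying over it is the lower edge of its underside, on the bench
- stamp (a point): centre of the stamp, a white ink ring 70 mm across with a tick in it, on the underside of one of the boxes (hidden while that box stands): compare it with the boxes to see whose it is
- line: the dispatch line: flat black tape stuck to the far part of the bench, 40 mm wide (its x) and 800 mm long (its y), no height to speak of; origin at its centre, x points away from the robot across the tape
- bracelet_1: loose brass bracelet link with a round red stone, about 105 x 45 x 12 mm, lying between the boxes and the robot
- bracelet_2: the same kind of bracelet link, lying to the left of the boxes
- pliers: jewellery pliers, 170 mm long, 16 mm high, lying between the boxes near the tape line; origin at the pivot
- awl: wood-handled awl, 155 mm long, 30 mm high, lying between the boxes; origin at the ferrule
- jar_1: glass jar, 60 mm across, 85 mm high, standing left of the boxes
- jar_2: amber jar, 68 mm across, 100 mm high, standing right of the boxes
- tape_roll: roll of clear tape lying flat, 90 mm across, 24 mm high, right of the boxes

How it is judged:
On the way:
1. both boxes lie tipped over on their sides, towards the robot, with the stamped one not yet at the line (angle between each of box_a, box_b's own x axis and vertical below 0.2 rad and x of edge_a in the frame of line below -0.03 m), for 0.3 s.
At the end, for the whole second after the job is handed in: both boxes lie still on the side that faced the robot (within 11 degrees); the lower edge of the stamped box's underside is on the tape (within 24 mm of its middle) and square to it within 11 degrees; the unstamped box's origin is within 130 mm of its start (tipping alone moves it some 65 mm) (angle between each of box_a, box_b's own x axis and vertical below 0.2 rad and x of edge_a in the frame of line between -0.024 and 0.024 m and y of edge_a in the frame of line between -0.4 and 0.4 m and angle between the z axis of box_a and the x axis of line, either way round below 0.2 rad and distance of box_b from where it was at the start of the episode below 0.13 m and linear speed of each of box_a, box_b below 0.02 m/s and angular speed of each of box_a, box_b below 0.2 rad/s); the robot touches nothing.
It fails at once if the arm or the gripper's body, not the fingers, pushes a box (over 5 N) (contact force between the arm and box_a above 5 N or contact force between the arm and box_b above 5 N).
It fails at once if a box is lifted: its lower edge nearest the robot rises over 30 mm from the bench (height (world z) of any of edge_a, edge_b above 0.03 m).
It fails at once if one of the other things is moved over 40 mm (distance of any of bracelet_1, bracelet_2, pliers, awl, jar_1, jar_2, tape_roll from where it was at the start of the episode above 0.04 m).
It also fails if it takes over 69 s, if anything falls off the work surface, if the arm or the gripper's body presses on something with over 40 N, if the wrist force passes 120 N, or if a joint passes its speed limit or range.

## Working session

There is one attempt and no reset: what is moved stays moved. The work goes in short steps, Python scripts to look and compute and a shell command to move; the robot and the scene stay as the last step left them, time stands still between calls to the robot, and variables do not carry over. Pictures are saved under pics/ and viewed, at most 10 in all, crops included, and the job is handed in when it is done.

```bash
mkdir -p pics; cat > h.py <<'E'
from station import *
import numpy as np, cv2
def grab(n,f=None):
    d=grab_frame(n)
    if f: cv2.imwrite('pics/'+f,d['color'][:,:,::-1])
    return d
def ray(d,u,v,z=0.):
    K,R,t=[np.array(d[k],float) for k in('intrinsics','R','t')]
    c=-R.T@t; r=R.T@np.linalg.solve(K,[u,v,1.])
    return c+r*(z-c[2])/r[2]
def proj(d,X):
    K,R,t=[np.array(d[k],float) for k in('intrinsics','R','t')]
    p=K@(R@np.array(X,float)+t); return p[:2]/p[2]
E
python3 - <<'E'
from h import *
o=get_obs();print(o['t'],o['tool_pos'],o['ee_rot'],o['grip_width'])
for n in('top','side'):
    d=grab(n,n+'0.png');print(n,-np.array(d['R']).T@d['t'])
    np.save(n,d,allow_pickle=True)
E
```

```text
0.0 [0.2090647  0.61479875 0.23028015] [ 1.63102854e-01  9.86608595e-01 -9.66151821e-04 -7.12192457e-05] 0.9987368257742697
top [0.31500105 0.00732802 1.24557994]
side [0.33460282 0.70547612 0.97287571]
```

View pics/top0.png

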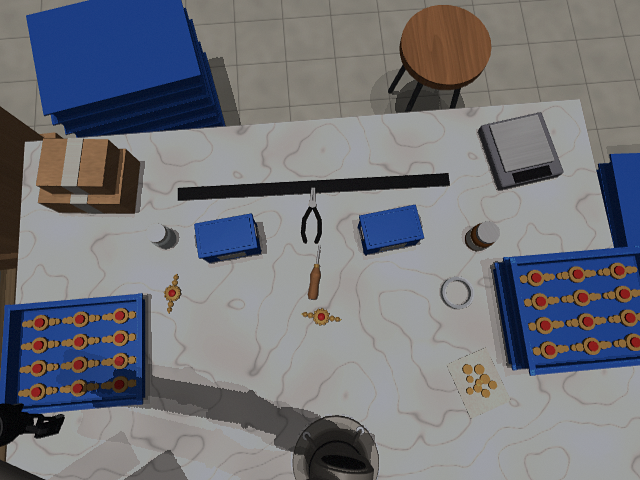

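View pics/side0.png

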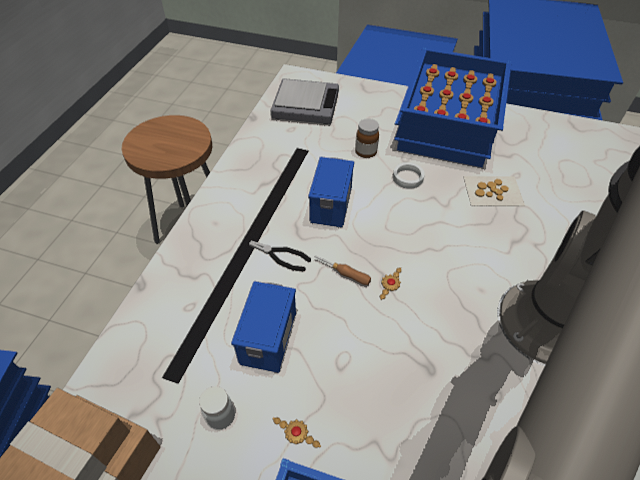

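The top view shows the left box around (227,237), the right box around (391,229), the tape from (178,194) to (449,180), the pliers at (312,215), the awl at (315,280), and the jars at (163,236) and (482,235). Next I'll measure the lids and the tape.

```bash
python3 - <<'E'
from h import *
d=np.load('top.npy',allow_pickle=True).item();c=d['color'].astype(int)
m=((c[...,2]>c[...,0]+60)&(c[...,2]>110)).astype(np.uint8)*255
print(c[237,227],c[229,391],c[187,300])
for n,(x0,x1,y0,y1) in dict(L=(185,270,205,270),R=(350,430,200,260)).items():
    mm=np.zeros_like(m);mm[y0:y1,x0:x1]=m[y0:y1,x0:x1]
    cn=max(cv2.findContours(mm,0,2)[0],key=cv2.contourArea)
    P=np.array([ray(d,*p[0],.106)[:2] for p in cn],np.float32)
    r=cv2.minAreaRect(P);print(n,r,cv2.boxPoints(r).round(3).tolist())
k=(c.max(2)<45).astype(np.uint8)*255
mm=np.zeros_like(k);mm[170:205,170:300]=k[170:205,170:300];mm[170:205,325:460]=k[170:205,325:460]
pt=np.argwhere(mm>0)[:,::-1]
P=np.array([ray(d,*p,0)[:2] for p in pt],np.float32)
r=cv2.minAreaRect(P);print('line',r,cv2.boxPoints(r).round(3).tolist())
for n,u,v,z in(('plT',312,188,.01),('plB',304,243,.01),('plB2',319,243,.01),('awlT',320,247,.01),('awlB',314,299,.02),('br1',321,317,.01),('br1l',303,316,.01),('br1r',340,317,.01),('br2',172,293,.01),('br2b',168,312,.01),('jar1',163,236,.06),('jar2',482,235,.08),('roll',456,293,.02)):
    print(n,ray(d,u,v,z).round(3))
E
```

```text
[ 42  77 146] [ 36  70 139] [20 19 20]
L ((0.5963233709335327, 0.23742008209228516), (0.09359410405158997, 0.1537994146347046), 5.728226661682129) [[0.5419999957084656, 0.3089999854564667], [0.5569999814033508, 0.15600000321865082], [0.6510000228881836, 0.16599999368190765], [0.6349999904632568, 0.3190000057220459]]
R ((0.5823338031768799, -0.20073074102401733), (0.09346001595258713, 0.15367218852043152), 6.761999130249023) [[0.5270000100135803, -0.12999999523162842], [0.5450000166893005, -0.28299999237060547], [0.6380000114440918, -0.2720000147819519], [0.6200000047683716, -0.11900000274181366]]
line ((0.7482040524482727, -0.007700443267822266), (0.7981621623039246, 0.03845187649130821), 88.4111328125) [[0.7179999947547913, -0.4059999883174896], [0.7559999823570251, -0.40700000524520874], [0.777999997138977, 0.39100000262260437], [0.7400000095367432, 0.3919999897480011]]
plT [ 0.74  -0.001  0.01 ]
plB [0.578 0.035 0.01 ]
plB2 [ 0.574 -0.008  0.01 ]
awlT [ 0.562 -0.01   0.01 ]
awlB [0.417 0.019 0.02 ]
br1 [0.367 0.004 0.01 ]
br1l [0.374 0.053 0.01 ]
br1r [ 0.363 -0.048  0.01 ]
br2 [0.468 0.41  0.01 ]
br2b [0.417 0.421 0.01 ]
jar1 [0.62  0.415 0.06 ]
jar2 [ 0.544 -0.447  0.08 ]
roll [ 0.399 -0.372  0.02 ]
```

```bash
python3 -m creep '[[0,-1,-0.6,0,0,0,-0.285],[0,-1,-0.6,0,0,0,-0.285],[0,-1,-0.6,0,0,0,-0.285],[0,-1,-0.6,0,0,0,-0.285],[0,-1,-0.6,0,0,0,-0.285]]' 20
python3 -m creep '[[0,-0.9,-0.8,0,0,0,0],[0,-0.9,-0.8,0,0,0,0],[0,-0.9,-0.8,0,0,0,0],[0,-0.9,-0.8,0,0,0,0]]'
python3 -m creep '[[0,-0.9,-0.8,0,0,0,0],[0,-0.9,-0.8,0,0,0,0],[0,-0.9,-0.8,0,0,0,0],[0,-0.9,-0.8,0,0,0,0]]'
python3 -m creep '[[0,-0.9,-0.8,0,0,0,0],[0,-0.9,-0.8,0,0,0,0],[0,-0.9,-0.8,0,0,0,0],[0,-0.9,-0.8,0,0,0,0]]'
python3 -m creep '[[0,-0.9,-0.8,0,0,0,0],[0,-0.9,-0.8,0,0,0,0],[0,-0.9,-0.8,0,0,0,0],[0,-0.9,-0.8,0,0,0,0]]'
```

```text
t: 0.52
tool_pos: [0.2871, 0.524, 0.2311]
ee_rot: [-0.048, 0.999, -0.001, 0.0]
force: [-0.9, 0.4, 1.1]
grip_width: 1.002
grasp_force: 0.0
t: 0.85
tool_pos: [0.3897, 0.4496, 0.2312]
ee_rot: [-0.044, 0.999, -0.002, 0.002]
force: [2.3, -0.3, 0.6]
grip_width: 1.002
grasp_force: 0.0
t: 1.18
tool_pos: [0.4867, 0.3784, 0.2311]
ee_rot: [-0.044, 0.999, -0.002, 0.002]
force: [1.2, -0.7, -0.3]
grip_width: 1.003
grasp_force: 0.0
t: 1.52
tool_pos: [0.5835, 0.3073, 0.2308]
ee_rot: [-0.044, 0.999, -0.003, 0.002]
force: [0.8, -1.8, 0.9]
grip_width: 0.998
grasp_force: 0.0
t: 1.85
tool_pos: [0.6801, 0.2364, 0.2302]
ee_rot: [-0.045, 0.999, -0.003, 0.002]
force: [-1.0, -2.4, -0.2]
grip_width: 1.001
grasp_force: 0.0
```

```bash
python3 -m creep '[[0,0,0.08,0.8,0,0,0],[0,0,0.08,0.8,0,0,0],[0,0,0.08,0.8,0,0,0],[0,0,0.08,0.8,0,0,0]]'
python3 -m creep '[[0,0,0,0.4,0,0,0],[0,0,0,0.8,0,0,0],[0,0,0,0.8,0,0,0],[0,0,0,0.8,0,0,0],[0,0,0,0.8,0,0,0]]'
python3 -c "
from h import *
d=grab('side');cv2.imwrite('pics/s1.png',cv2.resize(d['color'][220:420,180:400,::-1],(660,600)))"
```

```text
t: 2.18
tool_pos: [0.6711, 0.2536, 0.1485]
ee_rot: [-0.051, 0.999, -0.001, -0.003]
force: [-0.3, -0.2, 1.4]
grip_width: 0.997
grasp_force: 0.0
t: 2.6
tool_pos: [0.6762, 0.253, 0.0752]
ee_rot: [-0.05, 0.999, 0.001, 0.003]
force: [0.6, 0.4, 0.6]
grip_width: 1.002
grasp_force: 0.0
```

View pics/s1.png

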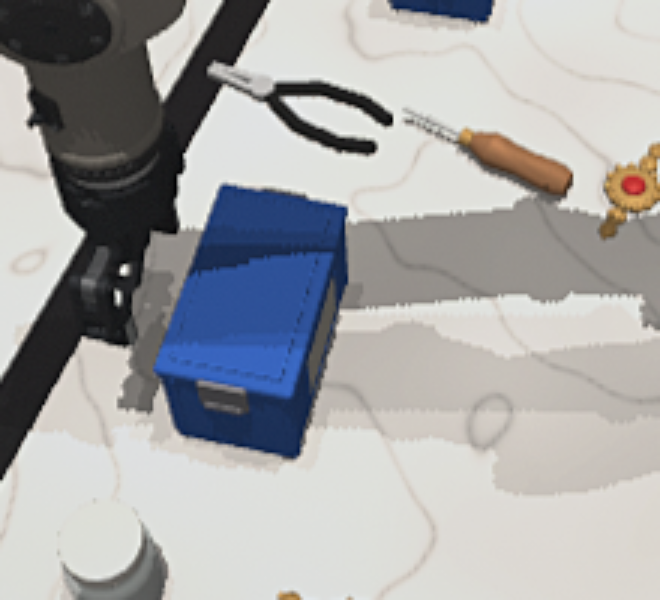

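```bash
python3 -m creep '[[0,0.1,-0.08,0.05,0,0,0],[0,0.18,-0.08,0.05,0,0,0],[0,0.24,-0.08,0.05,0,0,0],[0,0.3,-0.08,0.02,0,0,0],[0,0.37,-0.08,-0.05,0,0,0],[0,0.43,-0.08,-0.11,0,0,0],[0,0.49,-0.08,-0.15,0,0,0],[0,0.56,-0.08,-0.19,0,0,0],[0,0.63,-0.08,-0.23,0,0,0],[0,0.7,-0.08,-0.26,0,0,0],[0,0.77,-0.08,-0.28,0,0,0],[0,0.77,-0.08,-0.28,0,0,0]]'
python3 -c "
from h import *
d=grab('side');cv2.imwrite('pics/s2.png',cv2.resize(d['color'][220:420,180:400,::-1],(660,600)))"
```

```text
t: 3.65
tool_pos: [0.5975, 0.2364, 0.1009]
ee_rot: [-0.05, 0.999, 0.0, 0.001]
force: [3.4, -2.1, 5.8]
grip_width: 1.001
grasp_force: 3.0
```

View pics/s2.png

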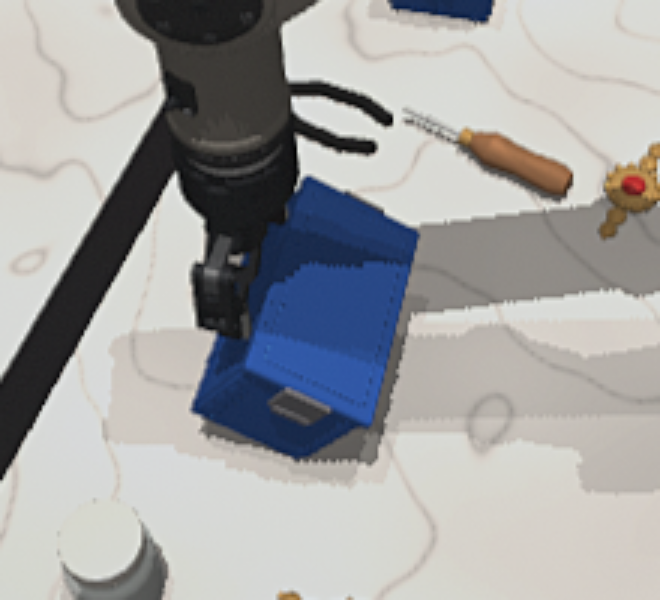

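The box is tipping cleanly about its near edge, at about 30°. I'll continue along the arc.

```bash
python3 -m creep '[[0,0.08,0,-0.02,0,0,0],[0,0.16,0,-0.03,0,0,0],[0,0.24,0,-0.03,0,0,0],[0,0.32,0,-0.03,0,0,0],[0,0.4,0,-0.02,0,0,0],[0,0.48,0,-0.02,0,0,0],[0,0.56,0,-0.01,0,0,0],[0,0.63,0,0,0,0,0],[0,0.7,0,0.02,0,0,0],[0,0.77,0,0.04,0,0,0],[0,0.84,0,0.06,0,0,0],[0,0.9,0,0.08,0,0,0],[0,0.9,0,0.08,0,0,0]]'
python3 -m creep '[[0,0,0,-0.4,0,0,0],[0,0,0,-0.8,0,0,0],[0,0,0,-0.95,0,0,0],[0,0,0,-0.95,0,0,0],[0,0,0,-0.95,0,0,0],[0,0,0,-0.95,0,0,0]]'
python3 -c "
from h import *
d=grab('side');cv2.imwrite('pics/s3.png',d['color'][:,:,::-1])
d=grab('top');cv2.imwrite('pics/t3.png',d['color'][:,:,::-1])"
```

```text
t: 4.78
tool_pos: [0.5062, 0.227, 0.0903]
ee_rot: [-0.05, 0.999, -0.0, -0.002]
force: [-0.0, 0.2, -0.2]
grip_width: 0.999
grasp_force: 0.0
t: 5.28
tool_pos: [0.5078, 0.2269, 0.1852]
ee_rot: [-0.05, 0.999, -0.0, -0.001]
force: [0.6, 0.3, 0.8]
grip_width: 1.002
grasp_force: 0.0
```

View pics/t3.png

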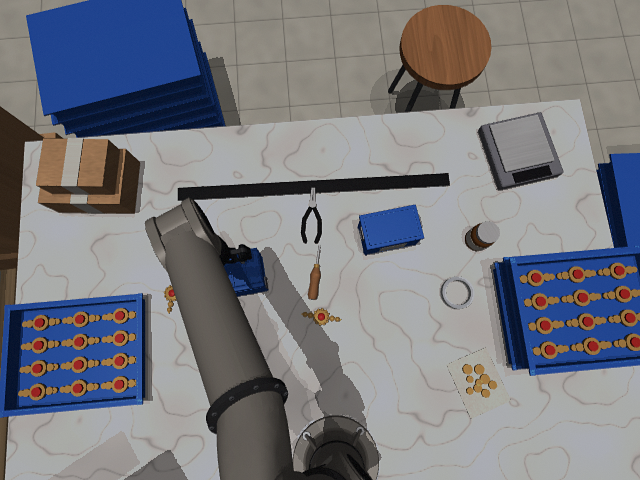

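```bash
for i in 1; do python3 -m creep '[[0,-0.22,-0.4,0,0,0,0],[0,-0.22,-0.86,0,0,0,0],[0,-0.22,-0.86,0,0,0,0],[0,-0.22,-0.86,0,0,0,0]]'; done
python3 -m creep '[[0,-0.22,-0.4,0,0,0,-0.013],[0,-0.22,-0.86,0,0,0,-0.013],[0,-0.22,-0.86,0,0,0,-0.013],[0,-0.22,-0.86,0,0,0,-0.013]]' >/dev/null
python3 -m creep '[[0,-0.22,-0.4,0,0,0,0],[0,-0.22,-0.86,0,0,0,0],[0,-0.22,-0.86,0,0,0,0],[0,-0.22,-0.86,0,0,0,0]]' >/dev/null
python3 -m creep '[[0,-0.22,-0.4,0,0,0,0],[0,-0.22,-0.86,0,0,0,0],[0,-0.22,-0.86,0,0,0,0],[0,-0.22,-0.86,0,0,0,0]]' >/dev/null
python3 -m creep '[[0,-0.22,-0.4,0,0,0,0],[0,-0.22,-0.86,0,0,0,0],[0,-0.22,-0.86,0,0,0,0],[0,-0.22,-0.86,0,0,0,0],[0,-0.22,-0.86,0,0,0,0]]'
python3 - <<'E'
from h import *
print(get_obs()['tool_pos'],get_obs()['ee_rot'])
d=grab('top','t4.png')
c=d['color'].astype(int)
m=((c[...,2]>c[...,0]+60)&(c[...,2]>110)).astype(np.uint8)*255
mm=np.zeros_like(m);mm[220:330,170:290]=m[220:330,170:290]
cn=max(cv2.findContours(mm,0,2)[0],key=cv2.contourArea)
P=np.array([ray(d,*p[0],.090)[:2] for p in cn],np.float32)
r=cv2.minAreaRect(P);print(r,cv2.boxPoints(r).round(3).tolist())
E
```

```text
t: 5.72
tool_pos: [0.5391, 0.1383, 0.185]
ee_rot: [-0.046, 0.999, -0.002, -0.001]
force: [-0.4, -0.8, 0.2]
grip_width: 0.997
grasp_force: 0.0
t: 7.13
tool_pos: [0.6655, -0.1856, 0.1854]
ee_rot: [-0.06, 0.998, 0.001, -0.001]
force: [-0.2, 0.5, 0.3]
grip_width: 1.0
grasp_force: 0.0
[ 0.66551316 -0.18556955  0.1854355 ] [-5.99910928e-02  9.98197968e-01  1.23472351e-03 -6.01391256e-04]
((0.49982577562332153, 0.22906532883644104), (0.10767588764429092, 0.15441471338272095), 5.654481887817383) [[0.4390000104904175, 0.3009999990463257], [0.45399999618530273, 0.1469999998807907], [0.5609999895095825, 0.15800000727176666], [0.5460000038146973, 0.3109999895095825]]
```

```bash
python3 -m creep '[[0,0,-0.05,0.4,0,0,0],[0,0,-0.05,0.7,0,0,0],[0,0,-0.05,0.7,0,0,0],[0,0,-0.05,0.7,0,0,0]]'
python3 -m creep '[[0,0,0,0.2,0,0,0],[0,0,0,0.4,0,0,0],[0,0,0,0.4,0,0,0],[0,0,0,0.4,0,0,0],[0,0,0,0.4,0,0,0]]'
```

```text
t: 7.52
tool_pos: [0.6653, -0.1891, 0.1147]
ee_rot: [-0.061, 0.998, 0.002, -0.002]
force: [0.7, 0.1, 0.9]
grip_width: 1.0
grasp_force: 0.0
t: 7.93
tool_pos: [0.668, -0.1925, 0.0789]
ee_rot: [-0.06, 0.998, -0.0, 0.002]
force: [-0.0, 0.4, 0.4]
grip_width: 1.0
grasp_force: 0.0
```

```bash
python3 -m creep '[[0,0.15,0,0.08,0,0,0],[0,0.23,0,0.08,0,0,0],[0,0.29,0,0.08,0,0,0],[0,0.35,0,0.05,0,0,0],[0,0.42,0,-0.02,0,0,0],[0,0.48,0,-0.08,0,0,0],[0,0.54,0,-0.12,0,0,0],[0,0.61,0,-0.16,0,0,0],[0,0.68,0,-0.2,0,0,0],[0,0.75,0,-0.23,0,0,0],[0,0.82,0,-0.25,0,0,0],[0,0.82,0,-0.25,0,0,0]]'
python3 -m creep '[[0,0.08,0,-0.02,0,0,0],[0,0.16,0,-0.03,0,0,0],[0,0.24,0,-0.03,0,0,0],[0,0.32,0,-0.03,0,0,0],[0,0.4,0,-0.02,0,0,0],[0,0.48,0,-0.02,0,0,0],[0,0.56,0,-0.01,0,0,0],[0,0.63,0,0,0,0,0],[0,0.7,0,0.02,0,0,0],[0,0.77,0,0.04,0,0,0],[0,0.84,0,0.06,0,0,0],[0,0.9,0,0.08,0,0,0],[0,0.9,0,0.08,0,0,0]]'
python3 -m creep '[[0,0,0,-0.4,0,0,0],[0,0,0,-0.8,0,0,0],[0,0,0,-0.95,0,0,0],[0,0,0,-0.95,0,0,0],[0,0,0,-0.95,0,0,0],[0,0,0,-0.95,0,0,0]]'
python3 - <<'E'
from h import *
w=grab('wrist')
print('wcam',-np.array(w['R']).T@w['t'],np.array(w['R'])[2])
E
```

```text
t: 8.93
tool_pos: [0.5834, -0.203, 0.102]
ee_rot: [-0.059, 0.998, 0.0, -0.0]
force: [1.1, 1.5, 2.3]
grip_width: 0.999
grasp_force: 1.3
t: 10.02
tool_pos: [0.4931, -0.2134, 0.0923]
ee_rot: [-0.059, 0.998, 0.0, -0.001]
force: [0.6, 0.0, -0.1]
grip_width: 0.997
grasp_force: 0.0
t: 10.52
tool_pos: [0.4948, -0.2127, 0.1872]
ee_rot: [-0.06, 0.998, 0.0, -0.001]
force: [-0.6, -0.6, 0.2]
grip_width: 0.996
grasp_force: 0.0
wcam [ 0.42999211 -0.22096462  0.33099746] [ 0.25571176  0.03123609 -0.96624831]
```

```bash
python3 -m creep '[[0,-0.4,0,-0.3,0,0,0],[0,-0.8,0,-0.3,0,0,0],[0,-0.92,0,-0.3,0,0,0],[0,-0.92,0,-0.3,0,0,0]]'
python3 -m creep '[[0,-0.4,0,-0.3,0,0.08,0],[0,-0.8,0,-0.3,0,0.16,0],[0,-0.92,0,-0.3,0,0.24,0],[0,-0.92,0,-0.3,0,0.32,0],[0,-0.92,0,-0.3,0,0.4,0],[0,-0.92,0,-0.3,0,0.467,0],[0,-0.92,0,-0.3,0,0.467,0],[0,-0.92,0,-0.3,0,0.467,0]]'
python3 - <<'E'
from h import *
w=grab('wrist','w1.png')
print(get_obs()['q'],proj(w,[.54,-.21,.045]))
E
```

```text
t: 10.9
tool_pos: [0.5906, -0.1995, 0.2164]
ee_rot: [-0.062, 0.998, 0.0, 0.0]
force: [0.1, 0.4, -1.0]
grip_width: 1.0
grasp_force: 0.0
t: 11.57
tool_pos: [0.6849, -0.163, 0.2548]
ee_rot: [-0.086, 0.954, -0.028, -0.285]
force: [3.3, 14.2, -7.1]
grip_width: 1.003
grasp_force: 0.0
[-0.09810518  0.9238172   0.53069567  0.82203177 -0.13440858  1.98992146
  2.06634402] [299.10164697 191.7178226 ]
```

View pics/w1.png

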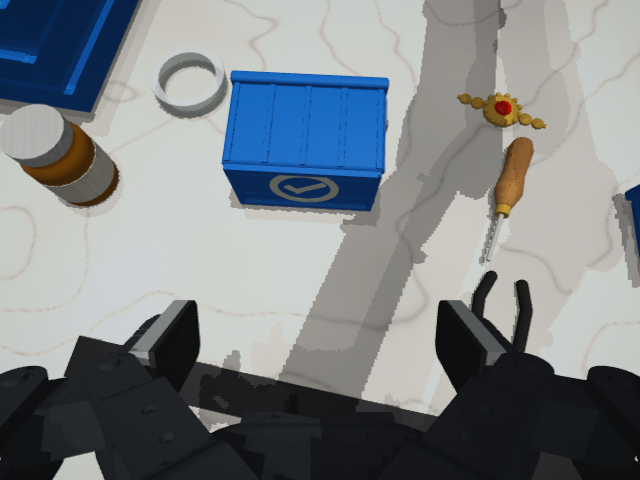

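The stamp shows on the underside of the right box, at (305,187), so that's the one to push. I'll straighten the tool and move in front of its lid.

```bash
python3 -m creep '[[0,0,0,0,0,-0.08,0],[0,0,0,0,0,-0.16,0],[0,0,0,0,0,-0.24,0],[0,0,0,0,0,-0.32,0],[0,0,0,0,0,-0.4,0],[0,0,0,0,0,-0.467,0],[0,0,0,0,0,-0.467,0],[0,0,0,0,0,-0.467,0]]'
python3 -m creep '[[0,0.4,-0.08,0,0,0,0],[0,0.8,-0.08,0,0,0,0],[0,1,-0.08,0,0,0,0],[0,1,-0.08,0,0,0,0]]'
python3 -m creep '[[0,0.4,-0.08,0,0,0,0],[0,0.8,-0.08,0,0,0,0],[0,1,-0.08,0,0,0,0],[0,1,-0.08,0,0,0,0]]'
python3 -m creep '[[0,0.4,-0.08,0,0,0,0],[0,0.8,-0.08,0,0,0,0],[0,1,-0.08,0,0,0,0],[0,1,-0.08,0,0,0,0],[0,1,-0.08,0,0,0,0]]'
cat > bx.py <<'E'
from h import *
o=get_obs();print(o['t'],np.round(o['tool_pos'],4),np.round(o['ee_rot'],3))
d=grab('top','bx.png')
c=d['color'].astype(int)
m=((c[...,2]>c[...,0]+60)&(c[...,2]>100)).astype(np.uint8)*255
mm=np.zeros_like(m);mm[120:310,330:450]=m[120:310,330:450]
cn=max(cv2.findContours(mm,0,2)[0],key=cv2.contourArea)
P=np.array([ray(d,*p[0],.090)[:2] for p in cn],np.float32)
r=cv2.minAreaRect(P);print(r,cv2.boxPoints(r).round(3).tolist())
E
python3 bx.py
```

```text
t: 12.28
tool_pos: [0.6775, -0.1828, 0.265]
ee_rot: [-0.075, 0.995, -0.017, 0.06]
force: [0.9, 0.5, 0.0]
grip_width: 1.006
grasp_force: 0.0
t: 12.62
tool_pos: [0.5796, -0.2074, 0.2533]
ee_rot: [-0.074, 0.995, -0.018, 0.059]
force: [-0.0, -1.0, 0.0]
grip_width: 0.999
grasp_force: 0.0
t: 12.95
tool_pos: [0.4835, -0.2301, 0.2421]
ee_rot: [-0.074, 0.995, -0.018, 0.06]
force: [0.5, 0.8, 0.0]
grip_width: 1.0
grasp_force: 0.0
t: 13.37
tool_pos: [0.3915, -0.2521, 0.232]
ee_rot: [-0.076, 0.995, -0.018, 0.062]
force: [0.7, 0.4, 1.1]
grip_width: 1.0
grasp_force: 0.0
13.3667 [ 0.3915 -0.2521  0.232 ] [-0.076  0.995 -0.018  0.062]
((0.4867982864379883, -0.21253690123558044), (0.107785664498806, 0.15490813553333282), 6.924098968505859) [[0.42399999499320984, -0.1420000046491623], [0.4429999887943268, -0.29600000381469727], [0.550000011920929, -0.28299999237060547], [0.531000018119812, -0.1289999932050705]]
```

```bash
cat > rel.py <<'E'
import sys,numpy as np
from station import get_obs
from scipy.spatial.transform import Rotation as R
x,y,z,yaw=map(float,sys.argv[1:]);h=np.radians(yaw)/2
o=get_obs();A=R.from_quat(o['ee_rot']);B=R.from_quat([-np.sin(h),np.cos(h),0,0])
print('shift',(A.inv().apply(np.array([x,y,z])-o['tool_pos'])/.1).round(3),'turn',((A.inv()*B).as_rotvec()/1.5).round(3))
E
python3 rel.py .392 -.224 .17 6.9
```

```text
shift [0.035 0.304 0.607] turn [-0.03   0.082  0.022]
```

```bash
python3 -m creep '[[0,0.03,0.3,0.3,-0.03,0.08,0.02],[0,0.03,0.3,0.61,-0.03,0.08,0.02],[0,0.03,0.3,0.61,-0.03,0.08,0.02],[0,0.03,0.3,0.61,-0.03,0.08,0.02],[0,0.03,0.3,0.61,-0.03,0.08,0.02]]'
python3 rel.py .392 -.222 .032 6.9
```

```text
t: 13.83
tool_pos: [0.3913, -0.2249, 0.1698]
ee_rot: [-0.061, 0.998, -0.0, 0.001]
force: [-0.6, -0.3, 0.6]
grip_width: 1.0
grasp_force: 0.0
shift [-0.008  0.028  1.378] turn [-0.     0.001  0.002]
```

```bash
python3 -m creep '[[0,0,0,0.4,0,0,0],[0,0,0,0.7,0,0,0],[0,0,0,0.7,0,0,0],[0,0,0,0.7,0,0,0]]'
python3 -m creep '[[0,0,0.03,0.4,0,0,0],[0,0,0.03,0.66,0,0,0],[0,0,0.03,0.66,0,0,0],[0,0,0.03,0.66,0,0,0],[0,0,0.03,0.66,0,0,0]]'
python3 -m creep '[[0,-0.15,-0.02,0,0,0,0],[0,-0.25,-0.03,0,0,0,0],[0,-0.32,-0.04,0,0,0,0],[0,-0.38,-0.05,0,0,0,0],[0,-0.46,-0.06,0,0,0,0.01],[0,-0.54,-0.07,0,0,0,0.02],[0,-0.62,-0.08,0,0,0,0.03],[0,-0.7,-0.09,0,0,0,0.04],[0,-0.78,-0.1,0,0,0,0.05],[0,-0.86,-0.11,0,0,0,0.06],[0,-0.94,-0.12,0,0,0,0.07],[0,-0.98,-0.12,0,0,0,0.07],[0,-0.98,-0.12,0,0,0,0.07]]'
python3 bx.py; python3 rel.py .58 -.22 .032 -1.6
```

```text
t: 14.17
tool_pos: [0.3899, -0.2246, 0.0996]
ee_rot: [-0.061, 0.998, 0.001, 0.0]
force: [0.7, 0.2, 1.7]
grip_width: 1.0
grasp_force: 0.0
t: 14.58
tool_pos: [0.3918, -0.2223, 0.0354]
ee_rot: [-0.061, 0.998, -0.0, 0.003]
force: [0.5, -0.1, 0.2]
grip_width: 0.999
grasp_force: 0.0
t: 15.67
tool_pos: [0.4882, -0.2207, 0.0331]
ee_rot: [-0.009, 1.0, 0.001, 0.0]
force: [-2.9, 1.6, -0.4]
grip_width: 0.997
grasp_force: 1.0
15.6667 [ 0.4882 -0.2207  0.0331] [-0.009  1.     0.001  0.   ]
((0.5556609034538269, -0.20340004563331604), (0.1012992411851883, 0.1256859302520752), 0.9810240268707275) [[0.5040000081062317, -0.14100000262260437], [0.5059999823570251, -0.2669999897480011], [0.6069999933242798, -0.26499998569488525], [0.6050000190734863, -0.14000000059604645]]
shift [-0.919 -0.009  0.011] turn [0.001 0.    0.031]
```

View pics/bx.png

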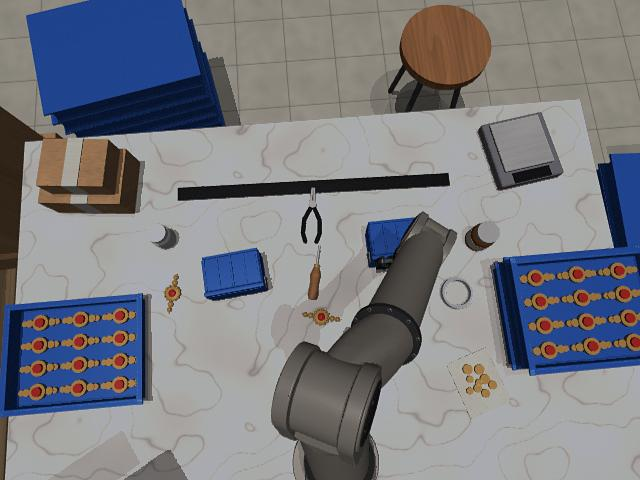

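```bash
python3 -m creep '[[0,-0.07,0,0,0,0,0.005],[0,-0.15,0,0,0,0,0.01],[0,-0.23,0,0,0,0,0.02],[0,-0.31,0,0,0,0,0.03],[0,-0.39,0,0,0,0,0.03],[0,-0.47,0,0,0,0,0.03],[0,-0.55,0,0,0,0,0.03],[0,-0.63,0,0,0,0,0.03],[0,-0.71,0,0,0,0,0.03],[0,-0.79,0,0,0,0,0.03],[0,-0.87,0,0,0,0,0.03],[0,-0.9,0,0,0,0,0.03],[0,-0.9,0,0,0,0,0.03]]'
python3 bx.py; python3 rel.py .625 -.22 .033 -1.6
```

```text
t: 16.8
tool_pos: [0.58, -0.2194, 0.0332]
ee_rot: [0.014, 1.0, 0.0, 0.002]
force: [-1.0, 0.0, -0.3]
grip_width: 1.0
grasp_force: 0.3
16.8 [ 0.58   -0.2194  0.0332] [0.014 1.    0.    0.002]
((0.6479618549346924, -0.18820896744728088), (0.09153898060321808, 0.10158645361661911), 85.13430786132812) [[0.5929999947547913, -0.23000000417232513], [0.6949999928474426, -0.23800000548362732], [0.7020000219345093, -0.1469999998807907], [0.6010000109672546, -0.1379999965429306]]
shift [-0.45   0.005  0.004] turn [0.001 0.003 0.   ]
```

```bash
python3 -m creep '[[0,-0.07,0,0,0,0,0],[0,-0.15,0,0,0,0,0],[0,-0.23,0,0,0,0,0],[0,-0.31,0,0,0,0,0],[0,-0.38,0,0,0,0,0],[0,-0.43,0,0,0,0,0],[0,-0.45,0,0,0,0,0],[0,-0.45,0,0,0,0,0]]'
python3 -m creep '[[0,0.2,0,0,0,0,0],[0,0.5,0,0,0,0,0],[0,0.8,0,0,0,0,0],[0,0.8,0,0,0,0,0],[0,0.8,0,-0.3,0,0,0],[0,0.8,0,-0.7,0,0,0],[0,0.8,0,-1,0,0,0],[0,0.8,0,-1,0,0,0]]'
python3 -m creep '[[0,0.4,0,-0.4,0,0,0],[0,0.8,0,-0.8,0,0,0],[0,1,0,-1,0,0,0],[0,1,0,-1,0,0,0]]'
python3 bx.py
python3 -c "
from h import *
grab('side','s9.png')"
```

```text
t: 17.52
tool_pos: [0.6238, -0.2205, 0.0331]
ee_rot: [0.014, 1.0, 0.001, 0.001]
force: [-2.5, 0.4, 0.6]
grip_width: 1.002
grasp_force: 1.2
t: 18.18
tool_pos: [0.5492, -0.2208, 0.1402]
ee_rot: [0.014, 1.0, -0.001, 0.009]
force: [0.7, -0.7, 0.8]
grip_width: 1.005
grasp_force: 0.0
t: 18.52
tool_pos: [0.4423, -0.2176, 0.2361]
ee_rot: [0.015, 1.0, 0.001, 0.004]
force: [0.6, 0.1, -0.5]
grip_width: 1.001
grasp_force: 0.0
18.5167 [ 0.4423 -0.2176  0.2361] [0.015 1.    0.001 0.004]
((0.6872378587722778, -0.22048550844192505), (0.15510724484920502, 0.10331709682941437), 88.50276947021484) [[0.6340000033378601, -0.296999990940094], [0.7369999885559082, -0.29899999499320984], [0.7409999966621399, -0.14399999380111694], [0.6380000114440918, -0.1420000046491623]]
```

View pics/s9.png

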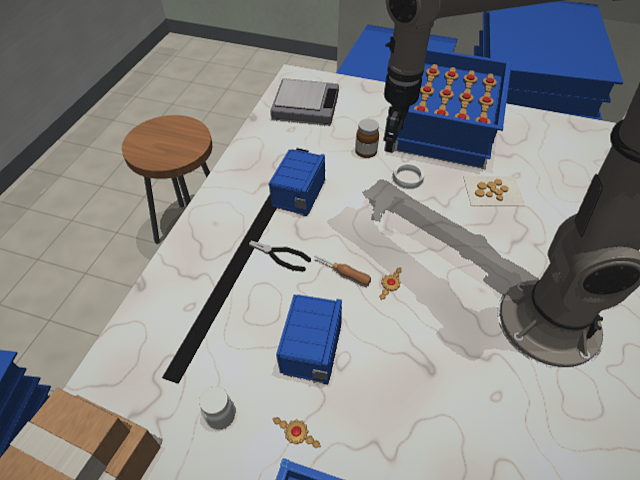

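View pics/bx.png

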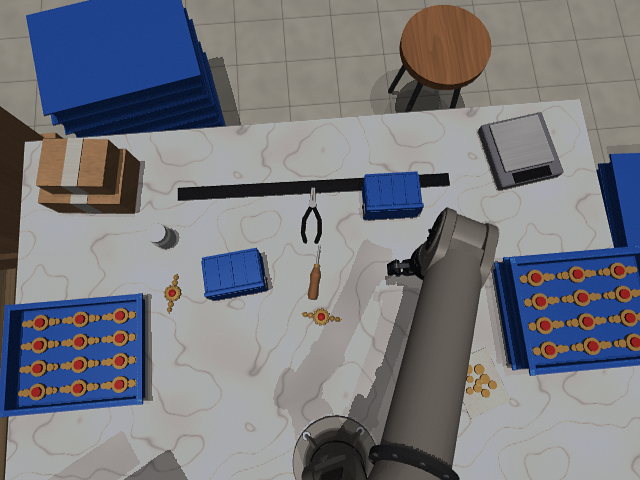

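The stamped box's lower edge is within about 3 mm of the tape's middle and square to it. The other box is lying where it fell, everything else is in place, and the arm is clear.

```bash
python3 -c "
from station import *
print(hand_in())"
```

```text
the job is handed in; nothing more can be done
None
```

I tipped both boxes, found the stamp on the right-hand one, pushed it so its edge lies within about 3 mm of the tape's middle and square to it by the camera measurements, and handed the job in at about 18.6 s; no verdict came back.

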